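# One more turn on the bowl-blank glue press

## Robot

A 6-joint arm with a two-finger parallel gripper is mounted at the origin on the work surface. World frame = base frame: x ahead of the robot, y to its left, z up, the work surface at z = 0. Lengths are in mm, angles in rad, forces in N, time in s.
With the tool pointing down it reaches from about 350 to 875 mm from the base axis. Payload 4.2 kg.
Tool frame: the origin (TCP) lies midway between the tips of the shut fingers; the grasp point (between the pads) lies 19 mm behind it; z points along the fingers, y is the line along which they close (so a half turn about z gives the same grasp; the last joint's range is limited). The gripper opens to 85 mm and grips with 20 to 120 N. Pads are 22 mm wide; open, the fingers measure 114 mm over their backs; the gripper's body (76 mm by 85 mm) begins 54 mm behind the grasp point. The pads swing forward as they close: fully open they stand 13 mm farther back than shut.
Start: joints at [1.483, 0.385, 0.008, 0, -1.194, -0.259], TCP at [212.398, 587.781, 231.312] pointing down, gripper open.
Joint ranges: [-3.14, 3.14], [-1.21, 2.06], [-1.07, 1.41], [-3.16, 2.05], [-2.99, -0.16], [-3.1, 3.1]. Speed limits (rad/s): [2.79, 2.79, 3.14, 3.14, 3.14, 3.14].

## Interface

Orientations are given as a unit quaternion [x, y, z, w].
In Python, from station import env gives the robot as it stands.
- The arm moves only by the tool apply_moves, never from a script. Its argument "plan" is one flat list of numbers, 7 for each row, row after row: the shift along the world's x, y, z in cm, then the turn, a rotation vector about the world's x, y, z in rad, then the opening in per cent of the stroke, from 0 (shut) to 100 (fully open). A call has 1 to 12 rows; each row shifts and turns the commanded pose from where the row before left it; what a row does not reach is not made up. A row lasts 1/8 s, in which the tool goes at most 62.5 mm and 10.7 degrees, less where a joint would pass 70% of its speed; a pose out of reach is approached as far as the arm can. A call with a gripper value outside its range is refused whole. The fingers move at their own pace and stop on an object; "grip_force" is the grip in N (left out, the last holds). Time passes only in rows, so rows that do not move let the fingers close. It gives the time, the measured TCP pose, the force, the opening and the grip force at its end, in the units of the state.
- env.read_state(): the state, without advancing time (a new reading comes with each control period).
- env.grab_frame(name): name is "scene" or "top" or "wrist"; returns the picture (384x512x3 uint8, blue, green, red); there is no depth.
- env.camera_model(name): a dict with "fx", "fy", "cx", "cy" (pixels), "origin" and "attitude" of the camera in the world. Camera axes: x right, y up, looking along -z (the intrinsics and any distortion apply to the point x, -y, -z); pixel columns grow to the right and rows downward; lengths in mm; the calibration is good to about 2 mm. A picture is of the moment at which its call begins: read the wrist's pose just before it. camera_model takes no time and is no camera call; for the wrist camera it gives the pose at the moment of the call.
- env.job_done(): hands the job in; it is judged then, once.
Trained networks look in the newest picture that a camera, given by its name, has taken for a name from the list of things; names that differ only in an ending like _2 or _b are one class to them, and where a whole thing is asked for, a point or a joint stands for the part that bears it (a point fixed in the world has none). Each returns a list of dicts, best first, with "conf" (0 to 1); they miss things now and then, are a little off and sometimes report something else, mostly with a low value. They report only what shows in the picture. A call takes as long as a camera call.
- env.outline_of(camera, query): "pixels" (384x512 bool, what is visible of it) and "xy" ([column, row] in pixels, amid what is visible of it).
- env.mark_of(camera, query): "xy" ([column, row] in pixels: a listed point, or the origin of a listed thing).
The state is a dict: "time_s": time; "joint_positions": joint angles; "joint_velocities": joint speeds; "joint_torque": joint torques, N m; "ee_pos": TCP position; "eef_rot": TCP orientation; "contact_force": force on the tool from outside, world axes, zero at the start; "moment": the same for the moment, N m; "width": opening from 0.0 (shut) to 1.0 (fully open); "finger_force": force on a finger pad.
Only numpy, scipy, OpenCV 4.12 (cv2) and the standard library are available. Lean on these libraries where they do the work, as an engineer would, in place of code of your own. Each camera call takes 0.05 s, during which the arm holds its last target. There are 200 camera calls.

## Task

A segmented bowl blank is curing in the mustard-coloured glue press, and its squeeze must be taken up: push the press's hand wheel clockwise, seen from above, through exactly one full turn by its upright black handle, so that the handle comes to rest where it started. Push with the fingertips or the outside of the fingers and without excessive force; do not grip the wheel or the handle. Leave the other things on the bench where they lie, and finish clear of the wheel.

Things in the scene. Friction and masses are not known exactly. Their poses are not given: they have to be found in the camera images.
- press: the glue press, bolted to the bench: mustard base plate 220 x 300 x 22 mm, two 22 mm steel columns 244 mm apart along its y axis, a cross beam 62 x 300 mm on them whose top is 205 mm above the bench (column ends and nuts up to 226 mm), with the wooden bowl blank clamped below it. Origin: centre of the base's underside on the bench, on the screw axis; z up.
- screw: the upright press screw (20 mm diameter) with all it carries, that is the hand wheel and its handle. It does not turn in this reading; it sinks 5 mm for each clockwise turn of the wheel. Origin: on the screw axis at the height of the wheel rim's middle, about 244 mm above the bench.
- hub (a point): the centre of the hand wheel, on its vertical axis, at the height of the middle of the rim (about 244 mm above the bench). Bare aluminium wheel, 148 mm over all, rim a round bar of 16 mm on a circle of radius 66 mm, five spokes 12 mm thick; hub 42 mm across, its nut rising 24 mm above this point.
- handle: the upright black revolving handle on the wheel's rim, the part to push: 25 mm in diameter, 66 mm tall, its underside (the origin, on its own axis) 11 mm above the middle of the rim and 66 mm from the wheel's axis; a 24 mm boss joins it to the rim. It spins freely on its pin, so that its own orientation means nothing.
- handle_mid (a point): the middle of the black handle: on its axis, 33 mm above its underside and 44 mm above the middle of the rim.
- wheel (a joint): angle of the hand wheel in rad, growing as it is turned clockwise seen from above (2 pi = one turn, which sinks it 5 mm); it may start anywhere between -2.4 and 2.4 and its stops are more than a turn away. The screw is stiff: some 5 N at the handle keep it turning, and it stays where it is left without coasting.
- glue: upright yellow glue bottle with an orange cap, 58 mm diameter, 165 mm tall, beside the press; origin: centre of its underside
- spare_ring: wooden segmented ring lying flat on the bench beside the press, 156 mm outside diameter, 20 mm thick; origin: centre of its underside
- glue_brush: glue brush 170 mm long lying on the bench on the robot's side of the press; origin: centre of its underside, x along it
- gouge: bowl gouge with a wooden handle, 450 mm long, lying on the bench at the right; origin: on the bench under the middle of its length, x along it towards the blade
- wax_jar: amber wax jar with a steel lid, 72 mm diameter, 62 mm tall, at the left; origin: centre of its underside
- bowl: small dark wooden bowl, 132 mm across, 55 mm tall, at the left; origin: centre of its underside
- spanner: spanner 200 mm long lying on the bench beyond the press; origin: centre of its underside, x along it

How it is judged (in metres and radians):
On the way:
1. the wheel is about half a turn round, its handle being pushed by the fingers (distance of handle_mid from where it was at the start of the episode above 0.11 m and contact force between the fingers and handle above 0.5 N).
At the end, for the whole second after the job is handed in: the wheel has been turned clockwise through one turn and no more or less than one: its handle is back within 18 mm of where it started (about 15 degrees), the wheel is at rest, and each of the other loose things is within 12 mm of where it lay (value of joint wheel between 3.6 and 8.95 rad and distance of handle_mid from where it was at the start of the episode below 0.018 m and velocity of joint wheel between -0.05 and 0.05 rad/s and distance of each of glue, spare_ring, glue_brush, gouge, wax_jar, bowl, spanner from where it was at the start of the episode below 0.012 m); the robot touches nothing.
It fails at once if the wheel or its handle is gripped or forced: more than 30 N between the fingers and the wheel (contact force between the fingers and screw above 30 N).
It fails at once if one of the other loose things on the bench is lifted, carried or moved more than 12 mm (distance of any of glue, spare_ring, glue_brush, gouge, wax_jar, bowl, spanner from where it was at the start of the episode above 0.012 m).
It also fails if it takes over 58 s, if anything falls off the work surface, if the arm or the gripper's body presses on something with over 40 N, if the wrist force passes 120 N, or if a joint passes its speed limit or range.

## Working session

There is one attempt and no reset: what is moved stays moved. The work goes in short steps, Python scripts to look and compute and a tool call to move; the robot and the scene stay as the last step left them, time stands still between calls to the robot, and variables do not carry over. Pictures are saved under pics/ and viewed, at most 10 in all, crops included, and the job is handed in when it is done.

Besides the shell and the picture viewer there is one more tool, called after "Call:" as name(argument=value, ...), one argument or row to a line, values as JSON. apply_moves: Moves the arm, as the interface text tells. Its arguments: {"type":"object","properties":{"plan":{"type":"array","items":{"type":"number"}},"grip_force":{"type":"number"}},"required":["plan"]}

```bash
mkdir -p pics; ls
cat > h.py <<'E'
import numpy as np,cv2
from scipy.spatial.transform import Rotation as R
from station import env
def rot(m):
    a=np.array(m['attitude'],float)
    return R.from_quat(a).as_matrix() if a.size==4 else a.reshape(3,3)
def ray(m,xy):
    K=np.array([[m['fx'],0,m['cx']],[0,m['fy'],m['cy']],[0,0,1.]])
    d=m.get('distortion'); d=None if d is None else np.array(d,float)
    p=cv2.undistortPoints(np.array([[xy]],float),K,d)[0,0]
    return np.array(m['origin'],float),rot(m)@np.array([p[0],-p[1],-1])
def atz(m,xy,z):
    o,d=ray(m,xy); return o+d*(z-o[2])/d[2]
E
python3 - <<'E'
from h import *
s=env.read_state();print(s)
for c in ['scene','top']:
    im=env.grab_frame(c);cv2.imwrite(f'pics/{c}0.png',im);m=env.camera_model(c);print(c,m)
    for q,z in [('hub',244),('handle_mid',288),('handle',255),('press',0),('screw',244),('glue',0),('spare_ring',0),('wax_jar',0),('bowl',0)]:
        for r in env.mark_of(c,q)[:2]: print(q,np.round(r['conf'],2),np.round(r['xy'],1),np.round(atz(m,r['xy'],z)))
E
```

```text
pics
{'time_s': 0.0, 'joint_positions': array([ 1.48260000e+00,  3.85599263e-01,  6.61746780e-03, -5.07293523e-04,
       -1.19399110e+00, -2.58623251e-01]), 'joint_velocities': array([-0.00120559, -0.00085089, -0.00078813, -0.0013664 ,  0.00079144,
       -0.00049298]), 'joint_torque': array([ 1.83671714e-04, -3.92286837e+01,  1.88403797e+01,  4.18612093e+00,
       -4.70003040e-03,  1.36151741e-06]), 'ee_pos': array([212.21050217, 587.24953508, 230.19129901]), 'eef_rot': array([ 9.84985399e-01, -1.72634073e-01, -1.42270716e-04,  1.10440063e-03]), 'contact_force': array([-0.67175322, -0.24567316,  0.07500005]), 'moment': array([-0.02285032, -0.00765526,  0.03265185]), 'finger_force': 0.0, 'width': 1.003959513435051}
scene {'fx': 386.80451354626445, 'fy': 386.80451354626445, 'cx': 251.95361574795976, 'cy': 191.10318190931181, 'origin': array([1183.91767655,  316.73225577, 1198.82209803]), 'attitude': array([0.15434245, 0.25600222, 0.81808291, 0.49130604])}
hub 0.59 [260.6 178.2] [543.   7. 244.]
handle_mid 0.68 [282.  184.3] [563.  86. 288.]
handle 0.46 [280.6 190.9] [564.  84. 255.]
[... 497 characters left out ...]
, 'origin': array([ 340.88377847,  -10.97995656, 1532.93194934]), 'attitude': array([-0.06042118,  0.051323  ,  0.71003835, -0.69968619])}
hub 0.94 [251.9 187.2] [556.  19. 244.]
handle_mid 0.61 [230.8 183.3] [562.  82. 288.]
handle 0.4 [230.6 178.1] [584.  85. 255.]
press 0.61 [251.9 197.3] [559.  25.   0.]
screw 0.91 [251.5 188.8] [551.  20. 244.]
screw 0.16 [237.6 157.9] [651.  63. 244.]
glue 0.77 [198.9 193.7] [575. 222.   0.]
glue 0.54 [319.5 186.9] [ 594. -227.    0.]
spare_ring 0.7 [321.3 188.9] [ 586. -233.    0.]
spare_ring 0.64 [253.4 199.9] [549.  19.   0.]
wax_jar 0.55 [124.2 231.9] [438. 496.   0.]
bowl 0.76 [128.2 180.9] [628. 488.   0.]
bowl 0.33 [123.9 231.6] [439. 497.   0.]
```

View pics/scene0.png

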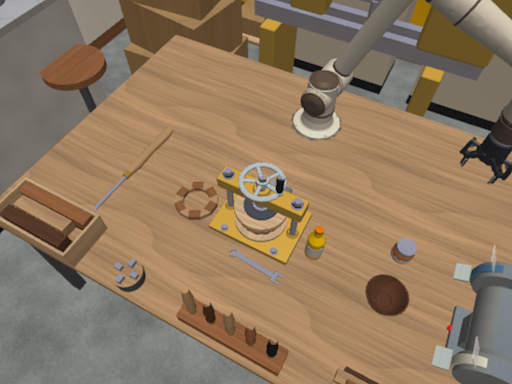

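View pics/top0.png

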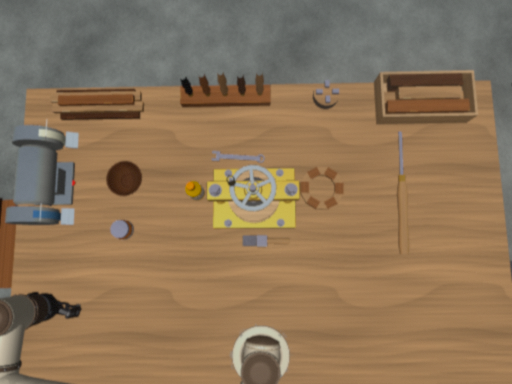

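The scene view shows the press at about (260,220), the wheel hub at (262,180) and the black handle at (281,185). In the top view the hub is at (252,188) and the handle at (231,181). Both views put the hub near (557,20) and the handle near (562,84), about 64 mm apart against 66 mm expected. I'll approach from −x with the fingers shut.

Call:
apply_moves(
  plan=[1.5,-4.2,1,0,0,0.03,0,2.4,-4.2,1,0,0,0.03,0,2.4,-4.2,1,0,0,0.03,0,2.4,-4.2,1,0,0,0.03,0,2.4,-4.2,1,0,0,0.03,0,2.4,-4.2,1,0,0,0.03,0,2.4,-4.2,0,0,0,0.03,0,2.4,-4.2,0,0,0,0.03,0,2.4,-4.2,0,0,0,0.03,0,2.4,-4.2,0,0,0,0.03,0,2.4,-4.2,0,0,0,0.03,0,2.0,-4.0,0,0,0,0.02,0],
  grip_force=60,
)

```text
time_s: 2.5
ee_pos: [488.1, 84.2, 291.5]
eef_rot: [1.0, 0.002, 0.0, -0.0]
contact_force: [-0.7, 0.6, -0.6]
width: 0.002
finger_force: 0.0
```

Run:
```python
from h import *
s=env.read_state();print(s['time_s'],s['ee_pos'],R.from_quat(s['eef_rot']).as_matrix().round(3),s['joint_positions'].round(2),s['width'],s['contact_force'])
m=env.camera_model('wrist');im=env.grab_frame('wrist');cv2.imwrite('pics/w0.png',im);print(m['origin'])
for q,z in [('hub',244),('handle_mid',288),('handle',255)]:
    for r in env.mark_of('wrist',q)[:2]: print(q,np.round(r['conf'],2),np.round(r['xy'],1),np.round(atz(m,r['xy'],z)))
```

```text
2.5 [488.06818249  84.23797911 291.54064889] [[ 1.     0.004  0.001]
 [ 0.004 -1.     0.   ]
 [ 0.001 -0.    -1.   ]] [ 0.5   0.12 -0.2   0.   -1.25  1.07] 0.0019347208417532806 [-0.67275598  0.57685129 -0.6027099 ]
[566.30439992  84.03273392 434.793088  ]
hub 0.89 [365.5 121.8] [554.  15. 244.]
```

View pics/w0.png

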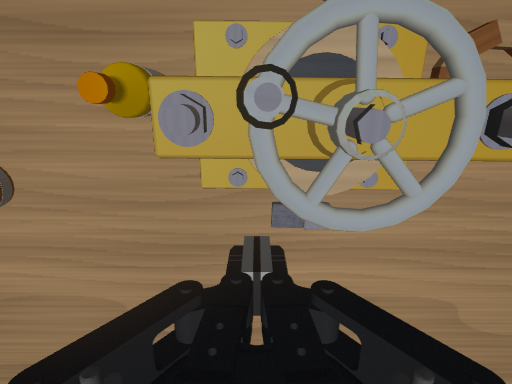

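Run:
```python
from h import *
m=env.camera_model('wrist');print(m)
print(atz(m,(267,97),321),atz(m,(374,124),268),atz(m,(369,112),244))
```

```text
{'fx': 291.0062707355482, 'fy': 291.0062707355482, 'cx': 256.3994420570291, 'cy': 194.48924310598662, 'origin': array([565.86092089,  84.68362997, 434.40301738]), 'attitude': array([ 0.1090966 , -0.10949766,  0.69863371, -0.69858366])}
[567.32020317  80.82845437 321.        ] [553.72853845  19.2615954  268.        ] [559.34301641  13.8813995  244.        ]
```

The wrist view shows the handle's top ring at (267,97), which gives (567,81), and the hub nut at (374,124), which gives (554,19). The shut fingers at (258,250) are straight behind the handle. Next I close in slowly to find first contact.

Call:
apply_moves(
  plan=[1,0,-0.2,0,0,0,0,1,0,-0.2,0,0,0,0,1,-0.1,-0.2,0,0,0,0,1,-0.1,-0.1,0,0,0,0,0.4,0,0,0,0,0,0,0.3,0,0,0,0,0,0,0,0,0,0,0,0,0],
)

```text
time_s: 3.58
ee_pos: [534.5, 83.8, 284.4]
eef_rot: [1.0, 0.002, 0.0, -0.0]
contact_force: [-0.5, 0.0, -0.6]
width: 0.0
finger_force: 0.0
```

Call:
apply_moves(
  plan=[0.2,0,0,0,0,0,0,0.2,0,0,0,0,0,0,0,0,0,0,0,0,0],
)

```text
time_s: 3.95
ee_pos: [538.5, 83.8, 284.3]
eef_rot: [1.0, 0.002, 0.0, -0.0]
contact_force: [0.5, 0.0, 0.3]
width: 0.001
finger_force: 0.0
```

Call:
apply_moves(
  plan=[0.2,0,0,0,0,0,0,0.2,0,0,0,0,0,0],
)

```text
time_s: 4.2
ee_pos: [542.5, 83.8, 284.3]
eef_rot: [1.0, 0.002, 0.0, -0.0]
contact_force: [0.3, 0.5, 0.0]
width: -0.004
finger_force: 0.0
```

Call:
apply_moves(
  plan=[0.2,0,0,0,0,0,0,0.2,0,0,0,0,0,0],
)

```text
time_s: 4.45
ee_pos: [545.4, 83.5, 284.2]
eef_rot: [1.0, 0.002, -0.002, 0.0]
contact_force: [-4.9, 0.4, 1.9]
width: 0.003
finger_force: 2.4
```

Run:
```python
import numpy as np
c=np.array([55.5,1.8]);r=6.65
b=np.radians(np.r_[97,94:64:-3,np.arange(60,-261,-5)])
p=c+r*np.c_[np.cos(b),np.sin(b)];p=p.round(2)
d=np.diff(p,axis=0).round(2)
for i in range(0,len(d),12): print(np.degrees(b[i+1]).round(),p[min(i+12,len(d))],d[i:i+12].tolist())
print(p[0])
```

```text
94.0 [59.31  7.25] [[0.35, 0.03], [0.34, 0.02], [0.35, 0.0], [0.35, -0.03], [0.35, -0.03], [0.34, -0.06], [0.34, -0.08], [0.33, -0.09], [0.33, -0.11], [0.33, -0.13], [0.72, -0.36], [0.49, -0.31]]
50.0 [62.12  1.22] [[0.46, -0.36], [0.43, -0.39], [0.39, -0.43], [0.36, -0.46], [0.31, -0.49], [0.27, -0.51], [0.22, -0.54], [0.17, -0.55], [0.13, -0.57], [0.07, -0.57], [0.03, -0.58], [-0.03, -0.58]]
-10.0 [58.31 -4.23] [[-0.07, -0.57], [-0.13, -0.57], [-0.17, -0.55], [-0.22, -0.54], [-0.27, -0.51], [-0.31, -0.49], [-0.36, -0.46], [-0.39, -0.43], [-0.43, -0.39], [-0.46, -0.36], [-0.49, -0.31], [-0.51, -0.27]]
-70.0 [51.69 -3.65] [[-0.54, -0.22], [-0.55, -0.17], [-0.57, -0.13], [-0.57, -0.07], [-0.58, -0.03], [-0.58, 0.03], [-0.57, 0.07], [-0.57, 0.13], [-0.55, 0.17], [-0.54, 0.22], [-0.51, 0.27], [-0.49, 0.31]]
-130.0 [48.88  2.38] [[-0.46, 0.36], [-0.43, 0.39], [-0.39, 0.43], [-0.36, 0.46], [-0.31, 0.49], [-0.27, 0.51], [-0.22, 0.54], [-0.17, 0.55], [-0.13, 0.57], [-0.07, 0.57], [-0.03, 0.58], [0.03, 0.58]]
-190.0 [52.69  7.83] [[0.07, 0.57], [0.13, 0.57], [0.17, 0.55], [0.22, 0.54], [0.27, 0.52], [0.31, 0.48], [0.36, 0.46], [0.39, 0.43], [0.43, 0.39], [0.46, 0.36], [0.49, 0.31], [0.51, 0.27]]
-250.0 [54.35  8.35] [[0.54, 0.22], [0.55, 0.17], [0.57, 0.13]]
[54.69  8.4 ]
```

Call:
apply_moves(
  plan=[0.35,0.03,0,0,0,0,0,0.34,0.02,0,0,0,0,0,0.35,0,0,0,0,0,0,0.35,-0.03,0,0,0,0,0,0.35,-0.03,0,0,0,0,0,0.34,-0.06,0,0,0,0,0],
)

```text
time_s: 5.2
ee_pos: [567.1, 83.4, 284.0]
eef_rot: [1.0, 0.002, -0.0, -0.0]
contact_force: [-4.9, 1.3, 1.2]
width: 0.001
finger_force: 2.4
```

Call:
apply_moves(
  plan=[0.34,-0.08,0,0,0,0,0,0.33,-0.09,0,0,0,0,0,0.33,-0.11,0,0,0,0,0,0.33,-0.13,0,0,0,0,0,0.4,-0.17,0,0,0,0,0,0.32,-0.19,0,0,0,0,0,0.49,-0.31,0,0,0,0,0],
)

```text
time_s: 6.08
ee_pos: [592.1, 72.0, 283.8]
eef_rot: [1.0, 0.001, -0.001, 0.0]
contact_force: [-4.3, 2.5, -1.0]
width: -0.002
finger_force: 2.6
```

Call:
apply_moves(
  plan=[0.46,-0.36,0,0,0,0,0,0.43,-0.39,0,0,0,0,0,0.39,-0.43,0,0,0,0,0,0.36,-0.46,0,0,0,0,0,0.31,-0.49,0,0,0,0,0,0.27,-0.51,0,0,0,0,0,0.22,-0.54,0,0,0,0,0,0.17,-0.55,0,0,0,0,0,0.13,-0.57,0,0,0,0,0,0.07,-0.57,0,0,0,0,0,0.03,-0.58,0,0,0,0,0,-0.03,-0.58,0,0,0,0,0],
)

```text
time_s: 7.58
ee_pos: [621.0, 11.7, 284.5]
eef_rot: [1.0, 0.002, 0.001, -0.0]
contact_force: [0.2, 4.7, -3.1]
width: -0.001
finger_force: 2.4
```

Run:
```python
from h import *
print(env.read_state()['contact_force'])
m=env.camera_model('wrist');im=env.grab_frame('wrist');cv2.imwrite('pics/w1.png',im)
for q,z in [('hub',243),('handle_mid',286)]:
    for r in env.mark_of('wrist',q)[:2]: print(q,np.round(r['conf'],2),np.round(r['xy'],1),np.round(atz(m,r['xy'],z)))
```

```text
[ 0.24355397  4.74887965 -3.1227925 ]
handle_mid 0.76 [299.9 265.4] [613. -13. 286.]
```

View pics/w1.png

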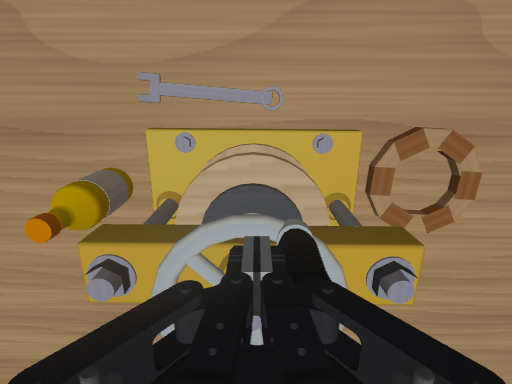

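The picture shows the handle at about (300,255), resting against the right side of the shut fingers at (258,260). The push is working at about 5 N, so I continue.

Call:
apply_moves(
  plan=[-0.07,-0.57,0,0,0,0,0,-0.13,-0.57,0,0,0,0,0,-0.17,-0.55,0,0,0,0,0,-0.22,-0.54,0,0,0,0,0,-0.27,-0.51,0,0,0,0,0,-0.31,-0.49,0,0,0,0,0,-0.36,-0.46,0,0,0,0,0,-0.39,-0.43,0,0,0,0,0,-0.43,-0.39,0,0,0,0,0,-0.46,-0.36,0,0,0,0,0,-0.49,-0.31,0,0,0,0,0,-0.51,-0.27,0,0,0,0,0],
)

```text
time_s: 9.22
ee_pos: [582.3, -43.1, 284.4]
eef_rot: [1.0, 0.002, 0.0, 0.0]
contact_force: [5.2, 0.6, -2.2]
width: -0.005
finger_force: 2.4
```

Call:
apply_moves(
  plan=[-0.54,-0.22,0,0,0,0,0,-0.55,-0.17,0,0,0,0,0,-0.57,-0.13,0,0,0,0,0,-0.57,-0.07,0,0,0,0,0,-0.58,-0.03,0,0,0,0,0,-0.58,0.03,0,0,0,0,0,-0.57,0.07,0,0,0,0,0,-0.57,0.13,0,0,0,0,0],
)

```text
time_s: 10.22
ee_pos: [536.9, -46.6, 284.1]
eef_rot: [1.0, 0.002, -0.0, 0.0]
contact_force: [5.8, -0.6, -3.7]
width: -0.001
finger_force: 2.6
```

Call:
apply_moves(
  plan=[-0.55,0.17,0,0,0,0,0,-0.54,0.22,0,0,0,0,0,-0.51,0.27,0,0,0,0,0,-0.49,0.31,0,0,0,0,0,-0.46,0.36,0,0,0,0,0,-0.43,0.39,0,0,0,0,0,-0.39,0.43,0,0,0,0,0,-0.36,0.46,0,0,0,0,0],
)

```text
time_s: 11.22
ee_pos: [498.4, -21.2, 284.0]
eef_rot: [1.0, 0.001, -0.002, 0.001]
contact_force: [2.0, -4.5, -3.3]
width: 0.003
finger_force: 2.4
```

Call:
apply_moves(
  plan=[-0.31,0.49,0,0,0,0,0,-0.27,0.51,0,0,0,0,0,-0.22,0.54,0,0,0,0,0,-0.17,0.55,0,0,0,0,0,-0.13,0.57,0,0,0,0,0,-0.07,0.57,0,0,0,0,0,-0.03,0.58,0,0,0,0,0,0.03,0.58,0,0,0,0,0],
)

```text
time_s: 12.22
ee_pos: [487.7, 23.7, 284.1]
eef_rot: [1.0, 0.002, -0.001, 0.0]
contact_force: [-0.0, -4.9, -2.6]
width: -0.001
finger_force: 2.6
```

Call:
apply_moves(
  plan=[0.07,0.57,0,0,0,0,0,0.13,0.57,0,0,0,0,0,0.17,0.55,0,0,0,0,0,0.22,0.54,0,0,0,0,0,0.27,0.52,0,0,0,0,0,0.31,0.48,0,0,0,0,0,0.36,0.46,0,0,0,0,0,0.39,0.43,0,0,0,0,0],
)

```text
time_s: 13.22
ee_pos: [507.6, 64.9, 284.0]
eef_rot: [1.0, 0.001, -0.0, 0.0]
contact_force: [-4.3, -3.3, -2.9]
width: 0.002
finger_force: 2.5
```

Call:
apply_moves(
  plan=[0.43,0.39,0,0,0,0,0,0.46,0.36,0,0,0,0,0,0.49,0.31,0,0,0,0,0,0.51,0.27,0,0,0,0,0,0.54,0.22,0,0,0,0,0,0.55,0.16,0,0,0,0,0,0.5,0.1,0,0,0,0,0,0,0,0,0,0,0,0],
)

```text
time_s: 14.22
ee_pos: [543.3, 83.1, 284.6]
eef_rot: [1.0, 0.002, 0.001, -0.0]
contact_force: [-2.8, -0.0, -1.3]
width: -0.003
finger_force: 1.5
```

The fingers are back at the first-contact pose. I back off to the earlier viewing pose and compare with the first pictures.

Call:
apply_moves(
  plan=[-0.5,0,0,0,0,0,0,-1,0.1,0.2,0,0,0,0,-1,0,0.2,0,0,0,0,-1,0,0.2,0,0,0,0,-1,0,0.1,0,0,0,0,-1.05,0,0,0,0,0,0,0,0,0,0,0,0,0,0,0,0,0,0,0,0],
)

```text
time_s: 15.22
ee_pos: [486.9, 84.0, 291.3]
eef_rot: [1.0, 0.002, 0.0, -0.0]
contact_force: [-0.5, -0.5, 0.4]
width: -0.003
finger_force: 0.0
```

Run:
```python
from h import *
s=env.read_state();print(s['time_s'],s['ee_pos'],s['contact_force'])
m=env.camera_model('wrist');im=env.grab_frame('wrist');cv2.imwrite('pics/w2.png',im)
t=env.grab_frame('top')
for q,z in [('hub',239),('handle_mid',283)]:
    for r in env.mark_of('top',q)[:1]: print(q,np.round(r['conf'],2),np.round(r['xy'],1))
a=cv2.imread('pics/top0.png')[140:240,150:370];b=t[140:240,150:370]
cv2.imwrite('pics/cmp.png',np.vstack([cv2.resize(x,None,fx=2.9,fy=2.9) for x in(a,b)]))
print(atz(m,(267,97),316))
```

```text
15.225 [486.93452272  83.95520183 291.33528584] [-0.50393277 -0.54658166  0.36693037]
hub 0.56 [252.3 190.2]
[566.80121889  79.6917926  316.        ]
```

View pics/w2.png

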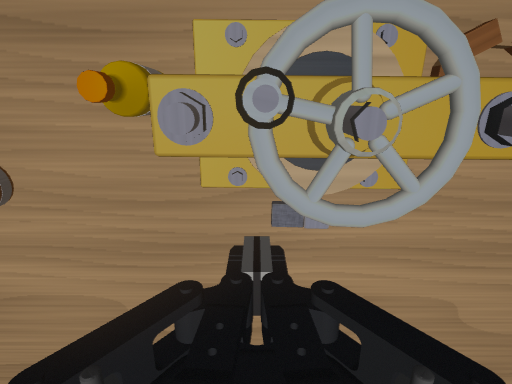

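View pics/cmp.png

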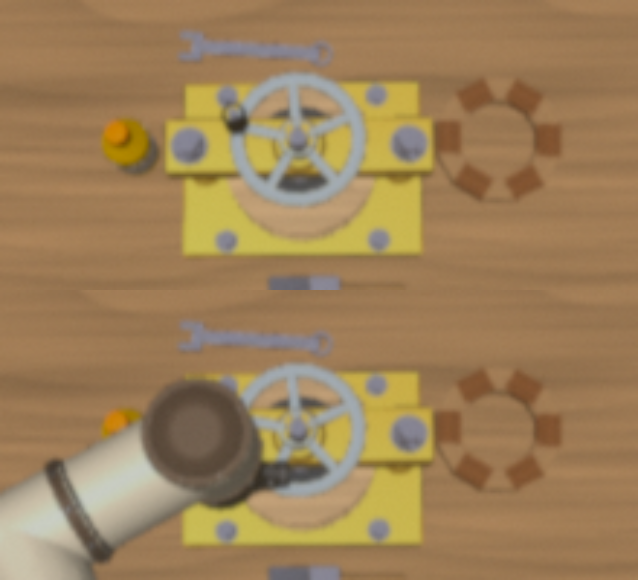

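The wrist view shows the handle ring at (265,98), against (267,97) at the start, so it is back within a few millimetres. The smaller-looking wheel fits the 5 mm sink. In the top comparison the ring, spanner and brush are where they were; the arm partly hides the bottle there, but the wrist view shows it unmoved at (97,87). The fingers are clear of the wheel.

```bash
python3 -c "
from station import env
print(env.job_done())"
```

```text
the job is handed in; nothing more can be done
None
```

The wheel was pushed clockwise one full turn with shut fingers at about 5–7 N; the handle is back within about 3 mm of its start, the fingers are clear, nothing on the bench was seen to move, and the job is handed in (no verdict returned).

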